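# File the brass blank's edge on forward strokes

### The arm

A 6-joint arm with a two-finger parallel gripper is mounted at the origin on the work surface. World frame = base frame: x ahead of the robot, y to its left, z up, the work surface at z = 0. Lengths are in m, angles in rad, forces in N, time in s.
With the tool pointing down it reaches from about 0.275 to 0.85 m from the base axis. Payload 5.2 kg.
Tool frame: the origin (TCP) lies at the very end of the fingers, on their centre line; the grasp point (between the pads) lies 19 mm behind it; z points along the fingers, y is the line along which they close (so a half turn about z gives the same grasp; the last joint's range is limited). The gripper opens to 85 mm and grips with 20 to 120 N. Pads are 22 mm wide; open, the fingers measure 114 mm over their backs; the gripper's body (76 mm by 85 mm) begins 54 mm behind the grasp point. The pads swing forward as they close: fully open they stand 13 mm farther back than shut.
Start: joints at [1.11, 0.259, 1.535, -0, 1.348, -0.203], TCP at [0.14, 0.532, 0.231] pointing down, gripper open.
Joint ranges: [-3.14, 3.14], [-0.91, 2.08], [0.19, 2.58], [-1.22, 4.36], [0.22, 2.71], [-3.12, 3.12]. Speed limits (rad/s): [2.57, 2.57, 3.14, 3.14, 3.14, 3.14].

### API

Orientations are given as a unit quaternion [x, y, z, w].
In Python, from station import env gives the robot as it stands. The module is installed in compiled form; this text tells all that it offers.
- The arm moves only by the shell command python3 -m inch 'ROWS' [FORCE]. ROWS is text: rows parted by semicolons, each of 7 numbers parted by spaces: the opening, from 0 (shut) to 1 (fully open), then the shift along the world's x, y, z each as a share of 500 mm, from -1 to 1, then the turn, a rotation vector about the world's x, y, z each as a share of pi/2 rad, from -1 to 1. A call has 1 to 20 rows; each row is the pose to reach, as a shift and turn from the pose commanded when the call began; what a row does not reach only later rows make up. A row lasts 1/8 s, in which the tool goes at most 62.5 mm and 10.7 degrees, less where a joint would pass 70% of its speed; a pose out of reach is approached as far as the arm can. A call with a number of a shift or a turn outside -1 to 1 is refused whole. A call with a gripper value outside its range is refused whole. The fingers move at their own pace and stop on an object; FORCE is the grip in N (left out, the last holds). Time passes only in rows, so rows that repeat a pose let the fingers close. It gives the time, the measured TCP pose, the force, the opening and the grip force at its end, in the units of the state.
- env.sense(): the state, without advancing time (a new reading comes with each control period).
- env.get_image(name): name is "scene" or "top"; returns the picture (384x512x3 uint8, blue, green, red); there is no depth.
- env.calibration(name): a dict with "fx", "fy", "cx", "cy" (pixels), "pose" (4x4, takes a point from camera to world coordinates). Camera axes: x right, y up, looking along -z (the intrinsics and any distortion apply to the point x, -y, -z); pixel columns grow to the right and rows downward; lengths in m; the calibration is good to about 2 mm. A picture is of the moment at which its call begins. calibration takes no time and is no camera call.
- env.hand_in(): hands the job in; it is judged then, once.
Trained networks look in the newest picture that a camera, given by its name, has taken for a name from the list of things; names that differ only in an ending like _2 or _b are one class to them, and where a whole thing is asked for, a point or a joint stands for the part that bears it (a point fixed in the world has none). Each returns a list of dicts, best first, with "score" (0 to 1); they miss things now and then, are a little off and sometimes report something else, mostly with a low value. They report only what shows in the picture. A call takes as long as a camera call. They do not tell look-alikes from the thing itself.
- env.recognise(camera, target): "box" ([centre column, centre row, width, height] in pixels, round what is visible of it).
- env.regions_of(camera, target): "region" (384x512 bool, what is visible of it) and "box" ([centre column, centre row, width, height] in pixels, round what is visible of it).
- env.pinpoint(camera, target): "position" ([row, column] in pixels: a listed point, or the origin of a listed thing).
The state is a dict: "clock": time; "q": joint angles; "joint_vel": joint speeds; "effort": joint torques, N m; "position": TCP position; "tcp_rot": TCP orientation; "ft_force": force on the tool from outside, world axes, zero at the start; "moment": the same for the moment, N m; "width": finger opening in m; "grasp_force": force on a finger pad.
Only numpy, scipy, OpenCV 4.12 (cv2) and the standard library are available. Lean on these libraries where they do the work, as an engineer would, in place of code of your own. Each camera call takes 0.05 s, during which the arm holds its last target. There are 200 camera calls.

### The job

With the flat file with the orange handle, dress the upper edge of the brass plate in the vise: at least two strokes straight across the middle of the edge, each pressed lightly and pushed tip first from the front third of the blade to the rear third by the handle, then lifted clear of the edge straight up before it goes back (never drag it backwards on the brass). Then lay the file flat and lengthwise in the middle of the green mat and let go; leave the round file, the hammer and the steel pot where they are.

Things in the scene. Friction and masses are not known exactly. Their poses are not given: they have to be found in the camera images.
- file: flat file on the bench, loose, 0.15-0.3 kg, 260 mm long. Origin mid-length on its flat underside; x to the tip, z up. Orange handle x -130 to -20 mm, 26 mm wide, 18 mm high; grey steel blade x -20 to 130 mm, 24 mm wide, 6 mm thick; undersides flush. Centre of mass near x = 25 mm. Grip the handle across its width (y) from above, at x about -45 mm
- file_tip (a point): the tip of the flat file, on its underside, at x = 130 mm in the file's frame
- vise: blue bench vise, fixed, 180 x 100 mm, jaw tops 82 mm high; its screw and small cross bar (37 mm high) face the robot. Origin on the bench right under the brass plate; x across the plate (the way to push the file, away from the robot), y along the plate's edge, z up. It carries the brass plate: contact with the plate is contact with the vise
- edge (a point): middle of the brass plate's upper edge, 115 mm over the bench; axes as the vise's. The edge is 60 mm long (y) and 5 mm thick (x); the plate stands 33 mm above the jaws
- plate (a joint): how far the brass plate is dragged along the vise's x by the file's rubbing, in m: it is sprung, 0 at rest, 1 mm for 2.5 N, stops at 4 mm either way. Pushing a pressed file towards +x makes it positive. It does not yield downwards
- mat: green bench mat, fixed, 340 mm long (x), 160 mm wide (y), 4 mm thick; origin under its centre, on the bench
- round_file: bystander, loose: round file with a blue handle, 225 mm long, thin round blade of 8 mm; origin on the underside, tip towards x
- hammer: bystander, loose: hammer lying on the bench; origin on the underside, head towards x
- pot: bystander, loose: open steel pot, 70 mm wide and 70 mm high, standing on the bench; origin under its centre
Mind the look-alikes: they are no part of the job. What is meant by the vise is not turquoise, and is the smaller of those in its own colour.

How it is judged:
On the way, in this order (a step that is already met when the one before it is completed fails the run):
1. first stroke: the front third of the blade rests on the middle of the edge (contact force between file and vise above 0.7 N and x of edge in the frame of file above 0.075 m and angle between the x axis of file and the x axis of vise, either way round below 0.35 rad and y of edge in the frame of file between -0.022 and 0.022 m and z of edge in the frame of file between -0.006 and 0.006 m), for 0.04 s.
2. first stroke: pushed tip first, still pressing, to mid blade (contact force between file and vise above 0.7 N and ((x of file_tip in the frame of vise above 0 m and value of joint plate above 0.0002 m) or (x of file_tip in the frame of vise below 0 m and value of joint plate below -0.0002 m)) and x of edge in the frame of file between 0.04 and 0.07 m and angle between the x axis of file and the x axis of vise, either way round below 0.35 rad and y of edge in the frame of file between -0.022 and 0.022 m and z of edge in the frame of file between -0.006 and 0.006 m), for 0.04 s.
3. first stroke: pushed tip first, still pressing, to the rear third of the blade (contact force between file and vise above 0.7 N and ((x of file_tip in the frame of vise above 0 m and value of joint plate above 0.0002 m) or (x of file_tip in the frame of vise below 0 m and value of joint plate below -0.0002 m)) and x of edge in the frame of file below 0.03 m and angle between the x axis of file and the x axis of vise, either way round below 0.35 rad and y of edge in the frame of file between -0.022 and 0.022 m and z of edge in the frame of file between -0.006 and 0.006 m), for 0.04 s.
4. first stroke: lifted off the edge before going back (contact force between file and vise below 0.1 N and z of edge in the frame of file below -0.006 m and x of edge in the frame of file below 0.055 m), for 0.04 s.
5. second stroke: the front third of the blade rests on the middle of the edge (all of step 1), for 0.04 s.
6. second stroke: pushed tip first, still pressing, to mid blade (all of step 2), for 0.04 s.
7. second stroke: pushed tip first, still pressing, to the rear third of the blade (all of step 3), for 0.04 s.
8. second stroke: lifted off the edge before going back (all of step 4), for 0.04 s.
At the end, for the whole second after the job is handed in: The file lies at rest, flat and released, on the green mat: its mid-point within 50 mm along and 45 mm across of the mat's centre, its length within 20 degrees of the mat's, either way round (height (world z) of file below 0.01 m and angle between file's own z axis and vertical below 0.1 rad and linear speed of file below 0.02 m/s and contact force between file and mat above 0.3 N and angle between the x axis of file and the x axis of mat, either way round below 0.35 rad and x of file in the frame of mat between -0.05 and 0.05 m and y of file in the frame of mat between -0.045 and 0.045 m); the robot touches nothing.
It fails at once if the file is dragged backwards (handle first) on the brass: while they touch, the plate is pulled more than 0.6 mm towards the file's handle (contact force between file and vise above 0.3 N and ((x of file_tip in the frame of vise above 0 m and value of joint plate below -0.0006 m) or (x of file_tip in the frame of vise below 0 m and value of joint plate above 0.0006 m))).
It fails at once if a bystander (round file, hammer or pot) is moved by more than 30 mm (distance of any of round_file, hammer, pot from where it was at the start of the episode above 0.03 m).
It also fails if it takes over 54 s, if anything falls off the work surface, if the arm or the gripper's body presses on something with over 40 N, if the wrist force passes 120 N, or if a joint passes its speed limit or range.

## Working session

There is one attempt and no reset: what is moved stays moved. The work goes in short steps, Python scripts to look and compute and a shell command to move; the robot and the scene stay as the last step left them, time stands still between calls to the robot, and variables do not carry over. Pictures are saved under pics/ and viewed, at most 10 in all, crops included, and the job is handed in when it is done.

```bash
mkdir -p pics
python3 - <<'E'
from station import env
import cv2
for n in("scene","top"):
    im=env.get_image(n); cv2.imwrite(f"pics/{n}0.png",im)
    c=env.calibration(n); print(n,{k:(v if k!='pose' else v) for k,v in c.items()})
    for t in("file","file_tip","vise","edge","mat","round_file","hammer","pot"):
        print(t,[(round(d['score'],2),[round(float(x)) for x in d['position']]) for d in env.pinpoint(n,t)])
s=env.sense();print(s['clock'],s['position'],s['tcp_rot'],s['width'])
E
```

```text
scene {'fx': 383.36879688130483, 'fy': 383.36879688130483, 'cx': 251.962121488308, 'cy': 190.84455456295638, 'pose': array([[ 0.05018305, -0.6609105 ,  0.748785  ,  1.3019756 ],
       [ 0.99872388,  0.02894299, -0.04138743,  0.07606005],
       [ 0.00568131,  0.7499064 ,  0.66151955,  0.82946159],
       [ 0.        ,  0.        ,  0.        ,  1.        ]])}
file [(0.7, [229, 144])]
file_tip [(0.82, [265, 137]), (0.59, [257, 228])]
vise [(0.86, [155, 295]), (0.82, [257, 226]), (0.65, [166, 141])]
edge [(0.71, [137, 133]), (0.63, [112, 301]), (0.61, [230, 226])]
mat [(0.87, [232, 307])]
round_file [(0.68, [216, 93])]
hammer [(0.84, [234, 395])]
pot [(0.77, [300, 84])]
top {'fx': 477.8030440731424, 'fy': 477.8030440731424, 'cx': 249.59672914995204, 'cy': 193.6467529787485, 'pose': array([[ 0.01763109,  0.99888169, -0.04386932,  0.38706963],
       [-0.99983265,  0.01782804,  0.00410219,  0.095824  ],
       [ 0.0048797 ,  0.04378965,  0.99902886,  1.79950595],
       [ 0.        ,  0.        ,  0.        ,  1.        ]])}
file [(0.95, [182, 325])]
file_tip [(0.61, [149, 326])]
vise [(0.89, [257, 339]), (0.88, [144, 258]), (0.77, [269, 192])]
edge [(0.58, [279, 186]), (0.46, [263, 346]), (0.45, [165, 131]), (0.4, [140, 262])]
mat [(0.87, [172, 197])]
round_file [(0.54, [193, 369])]
hammer [(0.77, [168, 132])]
pot [(0.89, [120, 352])]
0.9 [0.14019423 0.53184902 0.23132665] [ 1.28538563e-01  9.91704511e-01  1.49695531e-05 -3.58390761e-06] 0.08525449885889361
```

View pics/scene0.png

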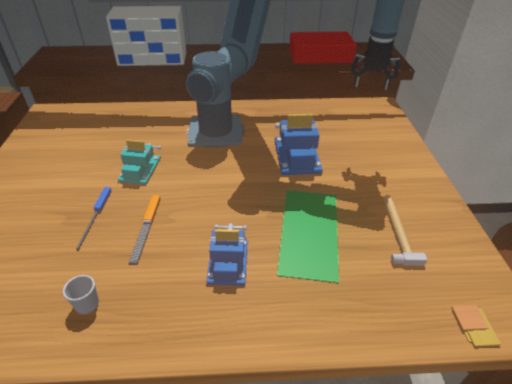

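View pics/top0.png

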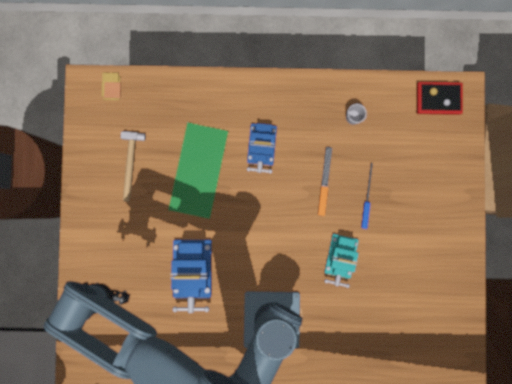

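The target vise is the small blue one (top ~(262,145), scene ~(228,257)). The file's tip is at top (328,149) and its handle end at (322,215). The mat is at top (200,170).

```bash
cat > h.py <<'E'
from station import env
import cv2, numpy as np
def ray(n,u,v):
    c=env.calibration(n);P=np.array(c['pose'])
    d=P[:3,:3]@np.array([(u-c['cx'])/c['fx'],-(v-c['cy'])/c['fy'],-1]);return P[:3,3],d
def at(n,u,v,z):
    o,d=ray(n,u,v);return (o+d*(z-o[2])/d[2])
def proj(n,p):
    c=env.calibration(n);P=np.array(c['pose']);q=P[:3,:3].T@(np.array(p)-P[:3,3])
    return np.array([c['cx']+c['fx']*q[0]/-q[2],c['cy']-c['fy']*q[1]/-q[2]])
def blob(n,im,lo,hi,box):
    h=cv2.cvtColor(im,cv2.COLOR_BGR2HSV);m=cv2.inRange(h,np.array(lo),np.array(hi))
    k=np.zeros_like(m);x0,x1,y0,y1=box;k[y0:y1,x0:x1]=m[y0:y1,x0:x1];return k
def rect(m):
    p=np.argwhere(m)[:,::-1].astype(np.float32);return p,cv2.minAreaRect(p)
def axis(n,m,z):
    w=np.array([at(n,u,v,z)[:2] for u,v in np.argwhere(m)[:,::-1]]);c=w.mean(0)
    _,_,V=np.linalg.svd(w-c);d=V[0]*np.sign(V[0][0]);t=(w-c)@d;s=(w-c)@[-d[1],d[0]]
    r=lambda a:np.round(a,4)
    return dict(n=len(w),c=r(c),ang=round(float(np.degrees(np.arctan2(d[1],d[0]))),2),e0=r(c+d*t.min()),e1=r(c+d*t.max()),L=r(np.ptp(t)),W=r(np.ptp(s)))
E
python3 - <<'E'
from h import *
t=env.get_image("top");s=env.get_image("scene")
print('handle top',axis("top",blob("top",t,[5,150,150],[20,255,255],(315,332,180,222)),.015))
print('handle scn',axis("scene",blob("scene",s,[5,150,150],[20,255,255],(135,170,190,232)),.015))
print('mat',axis("top",blob("top",t,[50,120,50],[75,255,255],(160,240,115,225)),.004))
print('mat sc',axis("scene",blob("scene",s,[50,120,50],[75,255,255],(270,350,185,285)),.004))
for n,im,b in(("top",t,(245,280,115,180)),("scene",s,(200,255,220,250))):
    m=blob(n,im,[18,110,100],[32,255,255],b);p,r=rect(m);print(n,'brass',len(p),r,p.min(0),p.max(0))
for nm,n in(("file","top"),("round_file","top")):
    for r in env.regions_of(n,nm)[:2]: print(nm,r['score'],axis(n,r['region'],.005))
for r in env.regions_of("top","vise"): print(r['score'],r['box'],axis("top",r['region'],.08))
o=np.vstack([np.hstack([cv2.resize(t[110:190,235:295],None,fx=5,fy=5,interpolation=2),cv2.resize(s[215:295,195:255],None,fx=5,fy=5,interpolation=2)])])
cv2.imwrite("pics/crop.png",o)
E
```

```text
handle top {'n': 210, 'c': array([ 0.4427, -0.184 ]), 'ang': -5.87, 'e0': array([ 0.3905, -0.1786]), 'e1': array([ 0.494 , -0.1892]), 'L': np.float64(0.104), 'W': np.float64(0.029)}
handle scn {'n': 284, 'c': array([ 0.4409, -0.1834]), 'ang': -5.36, 'e0': array([ 0.3816, -0.1778]), 'e1': array([ 0.5037, -0.1893]), 'L': np.float64(0.1227), 'W': np.float64(0.037)}Traceback (most recent call last):
  File "<stdin>", line 5, in <module>
  File "h.py", line 17, in axis
    w=np.array([at(n,u,v,z)[:2] for u,v in np.argwhere(m)[:,::-1]]);c=w.mean(0)
                ~~^^^^^^^^^
  File "h.py", line 7, in at
    o,d=ray(n,u,v);return (o+d*(z-o[2])/d[2])
        ~~~^^^^^^^
  File "h.py", line 4, in ray
    c=env.calibration(n);P=np.array(c['pose'])
ValueError: time passes only in moves, steps and waits
```

```bash
sed -i 's/^import cv2.*/&\nC={n:env.calibration(n) for n in("top","scene")}/; s/c=env.calibration(n)/c=C[n]/' h.py
python3 - <<'E'
from h import *
t=env.get_image("top");s=env.get_image("scene")
print('mat',axis("top",blob("top",t,[50,120,50],[75,255,255],(160,240,115,225)),.004))
print('mat sc',axis("scene",blob("scene",s,[50,120,50],[75,255,255],(270,350,185,285)),.004))
for n,im,b in(("top",t,(245,280,115,180)),("scene",s,(200,255,220,250))):
    m=blob(n,im,[18,110,100],[32,255,255],b);p,r=rect(m);print(n,'brass',len(p),r,p.min(0),p.max(0))
for nm,n in(("file","top"),("round_file","top")):
    for r in env.regions_of(n,nm)[:2]: print(nm,r['score'],axis(n,r['region'],.005))
for r in env.regions_of("top","vise"): print(r['score'],r['box'],axis("top",r['region'],.08))
o=np.vstack([np.hstack([cv2.resize(t[110:190,235:295],None,fx=5,fy=5,interpolation=2),cv2.resize(s[215:295,195:255],None,fx=5,fy=5,interpolation=2)])])
cv2.imwrite("pics/crop.png",o);print(env.sense()['clock'])
E
```

```text
mat {'n': 3377, 'c': array([0.5517, 0.2843]), 'ang': -10.89, 'e0': array([0.3903, 0.3153]), 'e1': array([0.7134, 0.2532]), 'L': np.float64(0.329), 'W': np.float64(0.1492)}
mat sc {'n': 1669, 'c': array([0.5336, 0.3035]), 'ang': 0.59, 'e0': array([0.3947, 0.302 ]), 'e1': array([0.6523, 0.3047]), 'L': np.float64(0.2575), 'W': np.float64(0.1706)}
top brass 1 ((263.0, 143.0), (0.0, 0.0), 0.0) [263. 143.] [263. 143.]
scene brass 217 ((226.5, 234.0), (10.0, 21.0), 90.0) [216. 229.] [237. 239.]
file 0.73 {'n': 488, 'c': array([ 0.5183, -0.1933]), 'ang': -5.68, 'e0': array([ 0.3905, -0.1806]), 'e1': array([ 0.6483, -0.2062]), 'L': np.float64(0.2591), 'W': np.float64(0.0299)}
round_file 0.81 {'n': 153, 'c': array([ 0.4009, -0.3479]), 'ang': -6.76, 'e0': array([ 0.3479, -0.3416]), 'e1': array([ 0.4912, -0.3586]), 'L': np.float64(0.1442), 'W': np.float64(0.0238)}
0.76 [192.4, 275.7, 41.9, 76.4] {'n': 2534, 'c': array([0.1796, 0.2925]), 'ang': -1.34, 'e0': array([0.0367, 0.2958]), 'e1': array([0.2986, 0.2897]), 'L': np.float64(0.262), 'W': np.float64(0.1464)}
0.71 [260.1, 148.1, 35.4, 53.7] {'n': 1161, 'c': array([0.6369, 0.05  ]), 'ang': -5.89, 'e0': array([0.5418, 0.0598]), 'e1': array([0.719 , 0.0416]), 'L': np.float64(0.1781), 'W': np.float64(0.0983)}
0.65 [341.9, 258.9, 34.3, 51.8] {'n': 1176, 'c': array([ 0.2409, -0.244 ]), 'ang': -11.14, 'e0': array([ 0.1442, -0.225 ]), 'e1': array([ 0.3163, -0.2588]), 'L': np.float64(0.1754), 'W': np.float64(0.1057)}
1.25
```

View pics/crop.png

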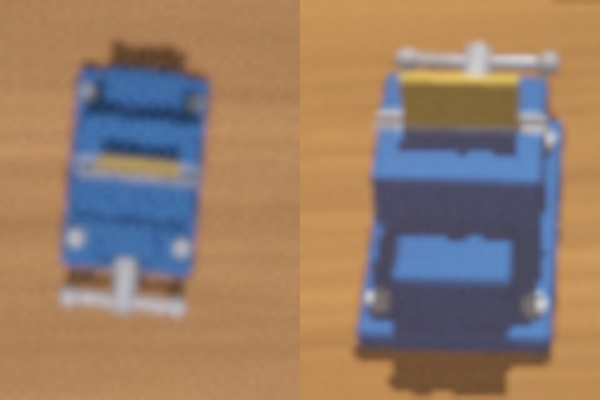

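The crop shows the brass upper edge in top at about (254.4,142)–(271,143.4), and in scene at about (215.4,229)–(238.6,230.2).

```bash
python3 - <<'E'
from h import *
r=lambda a:np.round(a,4)
a=at("top",254,141.4,.115);b=at("top",270.6,142.9,.115);print('edge top',r(a),r(b),r((a+b)/2),np.degrees(np.arctan2(*(a-b)[[1,0]])))
a=at("scene",215,229,.115);b=at("scene",238.2,230.2,.115);print('edge sc',r(a),r(b),r((a+b)/2))
print('mat c',r(at("top",199.7,169.5,.004)))
for u in((190,123),(228,130),(210,217),(171,208)):print(r(at("top",*u,.004)))
o,d=ray("scene",136.5,261.5);print('tip',r(at("scene",136.5,261.5,.003)))
for x,y,z in((.6483,-.2062,.003),(.3905,-.1806,.01)):print(proj("scene",(x,y,z)),proj("top",(x,y,z)))
E
python3 -m inch '1 .335 -.72 0 0 0 0; 1 .335 -.72 0 0 0 0; 1 .335 -.72 0 0 0 0; 1 .335 -.72 0 0 0 0; 1 .335 -.72 0 0 0 0; 1 .335 -.72 0 0 0 0; 1 .335 -.72 0 0 0 0; 1 .335 -.72 0 0 0 0; 1 .335 -.72 0 0 0 0'
```

```text
edge top [0.6467 0.0766 0.115 ] [0.6425 0.0176 0.115 ] [0.6446 0.0471 0.115 ] 85.86004850497064
edge sc [0.6349 0.02   0.115 ] [0.6416 0.0785 0.115 ] [0.6383 0.0493 0.115 ]
mat c [0.5536 0.278  0.004 ]
[0.7294 0.3186 0.004 ]
[0.7054 0.1744 0.004 ]
[0.3756 0.2354 0.004 ]
[0.4067 0.3825 0.004 ]
tip [ 0.6398 -0.1969  0.003 ]
[132.44297194 264.15688135] [328.32369856 146.8870178 ]
[155.09764939 197.01658538] [321.09307718 214.97591081]
clock: 2.38
position: [0.3074, 0.1724, 0.2314]
tcp_rot: [0.129, 0.992, 0.0, -0.0]
ft_force: [0.7, 1.2, 0.0]
width: 0.0854
grasp_force: 0.0
```

```bash
python3 -m inch '1 .331 -.721 0 0 0 .101; 1 .331 -.721 0 0 0 .101; 1 .331 -.721 0 0 0 .101; 1 .331 -.721 0 0 0 .101; 1 .331 -.721 0 0 0 .101; 1 .331 -.721 0 0 0 .101; 1 .331 -.721 0 0 0 .101; 1 .331 -.721 -.2 0 0 .101; 1 .331 -.721 -.3 0 0 .101; 1 .331 -.721 -.3 0 0 .101; 1 .331 -.721 -.3 0 0 .101' 80
python3 - <<'E'
from h import *
t=env.get_image("top");s=env.get_image("scene")
o=np.hstack([cv2.resize(t[130:230,280:370],(400,444),interpolation=2),cv2.resize(s[170:270,90:180],(400,444),interpolation=2)])
cv2.imwrite("pics/g1.png",o);x=env.sense();print(x['position'],x['q'])
E
```

```text
clock: 3.75
position: [0.4724, -0.186, 0.0791]
tcp_rot: [0.048, 0.999, 0.002, -0.002]
ft_force: [0.5, 0.3, -0.0]
width: 0.0856
grasp_force: 0.0
[ 0.47434441 -0.18789146  0.08204741] [-5.96157066e-01  3.41702154e-01  1.82529099e+00  1.65494944e-04
  9.73691919e-01 -2.06984462e+00]
```

View pics/g1.png

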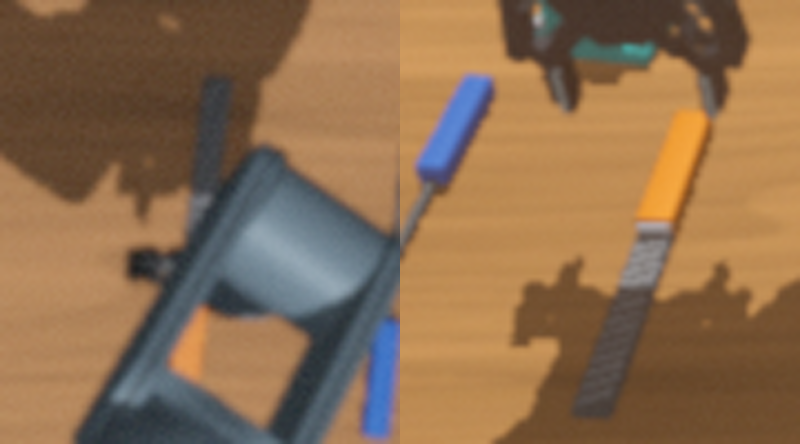

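Fingers straddle the file line: fingertips in scene at about (127.8,194.3) and (160.5,195.2), handle about (147,208). I'll check that against the projected TCP.

Run:
```python
from h import *
p=np.array([.4743,-.1879,.082]);d=np.array([.0955,.995,0])*.0427
for z in(.082,.095):
  for s in(1,-1): q=p+s*d; q[2]=z; print(z,proj("scene",q))
s=env.get_image("scene")
m=blob("scene",s,[5,150,150],[20,255,255],(140,170,185,232));print(axis("scene",m,.018))
print(proj("scene",(.4746,-.1889,.018)))
```

```text
0.082 [159.15692111 198.71095694]
0.082 [129.77842105 197.67530944]
0.095 [158.4528851  195.35467685]
0.095 [128.84552695 194.31883466]
{'n': 280, 'c': array([ 0.4457, -0.1824]), 'ang': -2.94, 'e0': array([ 0.3851, -0.1793]), 'e1': array([ 0.5389, -0.1872]), 'L': np.float64(0.154), 'W': np.float64(0.0675)}
[147.94858952 214.06299847]
```

```bash
python3 -m inch '1 0 .004 -.1 0 0 0; 1 0 .004 -.157 0 0 0; 1 0 .004 -.157 0 0 0;1 0 .004 -.157 0 0 0; 0 0 .004 -.157 0 0 0; 0 0 .004 -.157 0 0 0; 0 0 .004 -.157 0 0 0; 0 0 .004 -.157 0 0 0; 0 0 .004 -.157 0 0 0; 0 0 .004 -.157 0 0 0' 100; python3 -m inch '0 0 0 .05 0 0 0; 0 0 0 .1 0 0 0; 0 0 0 .2 0 0 0; 0 0 0 .3 0 0 0; 0 0 0 .3 0 0 0; 0 0 0 .3 0 0 0'
python3 - <<'E'
from h import *
t=env.get_image("top");s=env.get_image("scene")
o=np.hstack([cv2.resize(t[120:220,280:370],(400,444),interpolation=2),cv2.resize(s[120:250,70:187],(400,444),interpolation=2)])
cv2.imwrite("pics/g2.png",o);x=env.sense();print(x['position'],x['ft_force'],x['moment'])
E
```

```text
clock: 5.15
position: [0.4735, -0.1869, 0.0037]
tcp_rot: [0.05, 0.999, -0.0, 0.0]
ft_force: [-1.4, 0.9, 8.7]
width: 0.0235
grasp_force: 99.0
clock: 5.9
position: [0.4725, -0.1862, 0.1521]
tcp_rot: [0.05, 0.999, 0.0, -0.001]
ft_force: [-1.2, -0.1, -1.9]
width: 0.0234
grasp_force: 98.5
[ 0.47199243 -0.18589145  0.15105682] [ 0.00307429  0.2255462  -2.66896941] [ 0.01579796  0.09636802 -0.01660333]
```

View pics/g2.png

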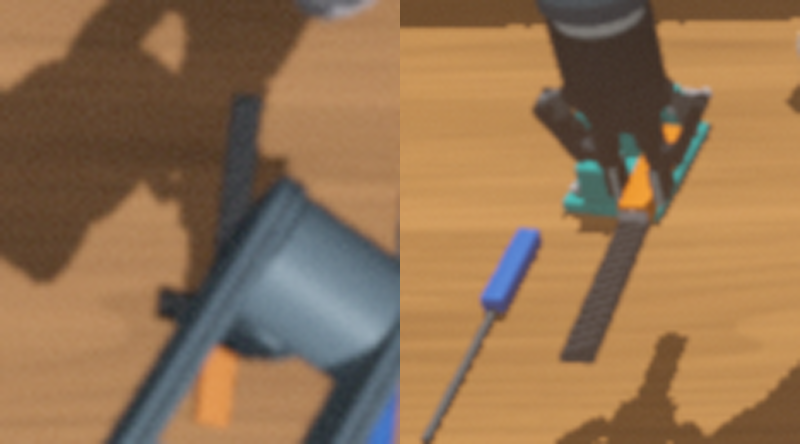

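The file is held. The tip's end is at about scene (122,224.7) and top (335.6,141.4). Next I triangulate its height to check for tilt.

Run:
```python
from h import *
A=[];B=[]
for n,u,v in(("scene",122,224.5),("top",335.4,141.2)):
    o,d=ray(n,u,v);d/=np.linalg.norm(d);M=np.eye(3)-np.outer(d,d);A.append(M);B.append(M@o)
p=np.linalg.lstsq(np.vstack(A),np.hstack(B),rcond=None)[0];print(p,[proj(n,p) for n in("scene","top")])
c=np.array([.472,-.186]);print(np.linalg.norm(p[:2]-c),np.degrees(np.arctan2(p[1]+.186,p[0]-.472)))
for tl in(-10,0,10):
  q=[c[0]+.175*np.cos(.1),c[1]-.175*np.sin(.1),.151+.175*np.sin(np.radians(tl))];print(tl,proj("scene",q),proj("top",q))
```

```text
[ 0.64624506 -0.20344449  0.15382091] [array([121.23484194, 224.5214515 ]), array([334.89591647, 141.30444954])]
0.17511610382154388 -5.717098212032245
-10 [124.18570683 233.77309882] [333.18252671 142.77694545]
0 [121.49008737 225.29189176] [334.75434375 141.46319564]
10 [118.67514014 216.43524465] [336.38474226 140.1004825 ]
```

```bash
python3 -m inch '0 0 0 .04 0 0 0; 0 .05 .1 .04 0 0 0; 0 .052 .2 .04 0 0 0; 0 .052 .3 .04 0 0 0; 0 .052 .4 .04 0 0 0; 0 .052 .47 .04 0 0 0; 0 .052 .496 .04 0 0 0; 0 .052 .496 .02 0 0 0; 0 .052 .496 -.02 0 0 0; 0 .052 .496 -.04 0 0 0; 0 .052 .496 -.04 0 0 0'
python3 - <<'E'
from h import *
t=env.get_image("top");s=env.get_image("scene")
o=np.hstack([cv2.resize(t[110:200,220:300],(400,450),interpolation=2),cv2.resize(s[180:270,180:260],(400,450),interpolation=2)])
cv2.imwrite("pics/e1.png",o);x=env.sense();print(x['position'],x['ft_force'],x['moment'])
E
```

```text
clock: 7.38
position: [0.4985, 0.0604, 0.1316]
tcp_rot: [0.05, 0.999, -0.0, -0.001]
ft_force: [-0.5, 0.7, -1.9]
width: 0.0232
grasp_force: 98.7
[0.49950845 0.06066502 0.13292906] [-0.12352771  1.25686043 -1.57678923] [0.02407763 0.08243929 0.02150597]
```

View pics/e1.png

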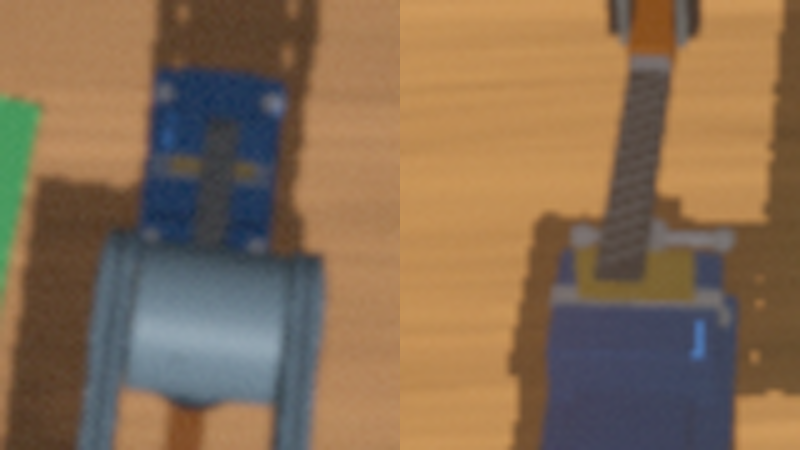

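The file lies across the brass, about 4–5 mm to the -y side. About 35 mm of blade is past the edge (x ≈ .095).

```bash
python3 -m inch '0 -.006 .009 0 0 0 0; 0 -.006 .009 -.02 0 0 0; 0 -.006 .009 -.026 0 0 0; 0 -.006 .009 -.03 0 0 0; 0 -.006 .009 -.032 0 0 0; 0 -.006 .009 -.032 0 0 0'
python3 - <<'E'
from h import *
for i in range(4):
    env.get_image("top");x=env.sense();print(x['position'],x['ft_force'],x['moment'])
E
```

```text
clock: 8.22
position: [0.4963, 0.0659, 0.117]
tcp_rot: [0.049, 0.999, 0.0, 0.0]
ft_force: [-1.5, 0.8, 1.9]
width: 0.0231
grasp_force: 99.0
[0.49628662 0.06592251 0.11705499] [-1.57200456  0.33747947  1.36724368] [0.10178334 0.02453827 0.12048004]
[0.49627904 0.06590486 0.11705291] [-1.92738315  1.16194299  0.0265442 ] [0.14113706 0.0453781  0.09500188]
[0.49627637 0.06589733 0.11701399] [-2.68990465  1.6681811   0.35223359] [0.1267362  0.02470987 0.14401582]
[0.49627867 0.06589271 0.11700936] [-2.63506025  0.82268771  1.0090974 ] [ 0.10729226 -0.0110215   0.12659452]
```

```bash
python3 -m inch '0 .015 -.001 -.001 0 0 0; 0 .03 -.003 -.001 0 0 0; 0 .045 -.004 -.001 0 0 0; 0 .06 -.006 -.001 0 0 0; 0 .075 -.007 -.001 0 0 0'
python3 - <<'E'
from h import *
for i in range(2):
    env.get_image("top");x=env.sense();print(x['position'],x['ft_force'],x['moment'])
E
```

```text
clock: 9.05
position: [0.5342, 0.0622, 0.1164]
tcp_rot: [0.05, 0.999, -0.0, -0.0]
ft_force: [-4.4, -0.1, 4.0]
width: 0.0233
grasp_force: 99.4
[0.53523004 0.06210839 0.11649419] [-2.92752846 -0.04615085  4.25329898] [0.05531281 0.16869013 0.03280057]
[0.53478031 0.06215771 0.11645676] [-3.44612677 -0.26764887  3.99503144] [-0.026861   -0.00529911 -0.06746751]
```

```bash
python3 -m inch '0 .015 -.001 .001 0 0 0; 0 .03 -.003 .001 0 0 0; 0 .045 -.004 .002 0 0 0; 0 .06 -.006 .002 0 0 0; 0 .075 -.007 .002 0 0 0; 0 .09 -.008 .002 0 0 0; 0 .098 -.009 .002 0 0 0'
python3 - <<'E'
from h import *
im=env.get_image("top");x=env.sense();print(x['position'],x['ft_force'],x['moment'])
s=env.get_image("scene")
o=np.hstack([cv2.resize(im[90:180,220:300],(400,450),interpolation=2),cv2.resize(s[180:270,180:260],(400,450),interpolation=2)])
cv2.imwrite("pics/e2.png",o)
E
```

```text
clock: 10.02
position: [0.5827, 0.0579, 0.1176]
tcp_rot: [0.05, 0.999, 0.0, -0.0]
ft_force: [-7.8, 1.7, 8.6]
width: 0.0233
grasp_force: 99.8
[0.58307466 0.05780285 0.11762413] [-6.87278357  1.70002293  8.30817183] [ 0.10736467  0.62036215 -0.0425053 ]
```

View pics/e2.png

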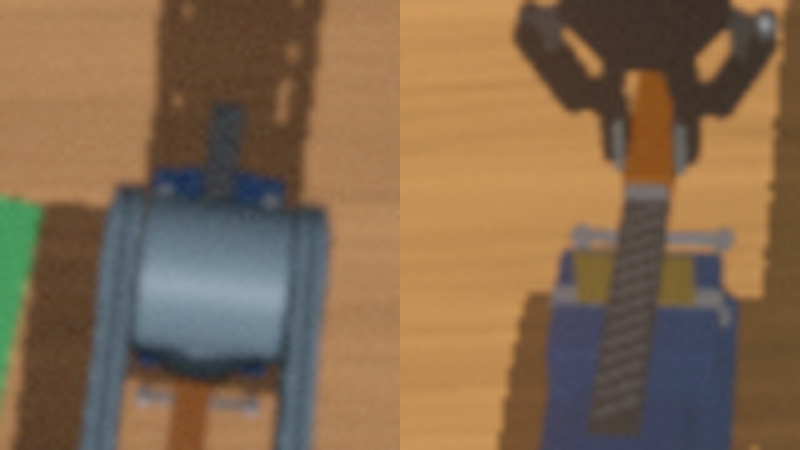

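```bash
python3 -m inch '0 0 0 .02 0 0 0; 0 0 0 .06 0 0 0; 0 0 0 .08 0 0 0; 0 0 0 .08 0 0 0; 0 -.06 .006 .08 0 0 0; 0 -.12 .011 .08 0 0 0; 0 -.173 .016 .08 0 0 0; 0 -.173 .016 .08 0 0 0; 0 -.173 .016 .05 0 0 0; 0 -.173 .016 .02 0 0 0;  0 -.173 .016 .02 0 0 0'
python3 - <<'E'
from h import *
s=env.get_image("scene");x=env.sense();print(x['position'],x['ft_force'],x['moment'])
t=env.get_image("top")
o=np.hstack([cv2.resize(t[110:200,220:300],(400,450),interpolation=2),cv2.resize(s[180:270,180:260],(400,450),interpolation=2)])
cv2.imwrite("pics/e3.png",o)
E
```

```text
clock: 11.5
position: [0.4951, 0.0658, 0.125]
tcp_rot: [0.05, 0.999, 0.0, -0.002]
ft_force: [-0.6, -0.4, -1.4]
width: 0.0234
grasp_force: 98.7
[0.49575725 0.06580855 0.12590108] [ 0.32465513 -0.52953805 -0.72850268] [0.01347952 0.13352908 0.01029937]
```

View pics/e3.png

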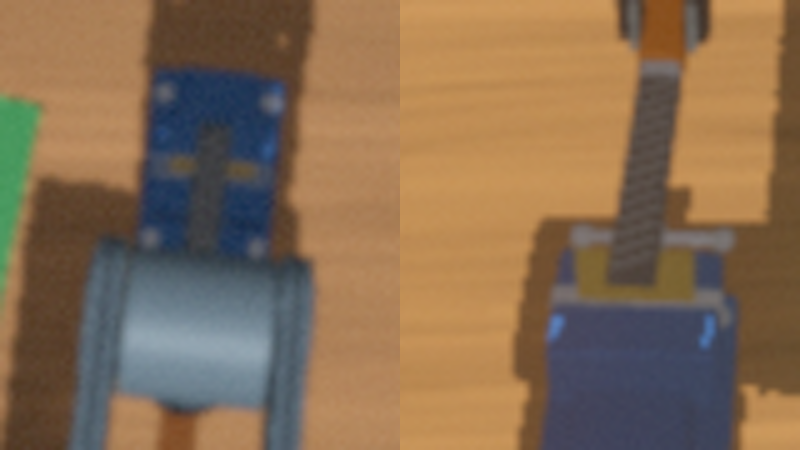

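The file is centred on the edge with the tip past it. Second stroke.

```bash
python3 -m inch '0 0 0 -.012 0 0 0; 0 0 0 -.018 0 0 0; 0 0 0 -.021 0 0 0; 0 0 0 -.021 0 0 0; 0 0 0 -.021 0 0 0'; python3 -m inch '0 .015 -.001 -.001 0 0 0; 0 .03 -.003 -.001 0 0 0; 0 .045 -.004 -.001 0 0 0; 0 .06 -.006 -.001 0 0 0; 0 .075 -.007 -.001 0 0 0; 0 .09 -.008 0 0 0 0; 0 .105 -.01 .001 0 0 0; 0 .12 -.011 .002 0 0 0; 0 .135 -.013 .003 0 0 0; 0 .15 -.014 .003 0 0 0; 0 .165 -.015 .003 0 0 0; 0 .175 -.016 .003 0 0 0; 0 .175 -.016 .003 0 0 0'
```

```text
clock: 12.22
position: [0.4965, 0.0658, 0.1172]
tcp_rot: [0.05, 0.999, -0.0, 0.0]
ft_force: [-0.5, -0.8, 0.5]
width: 0.0235
grasp_force: 98.9
clock: 13.85
position: [0.5842, 0.0578, 0.1183]
tcp_rot: [0.05, 0.999, -0.0, 0.0]
ft_force: [-1.7, 0.7, 2.8]
width: 0.0233
grasp_force: 99.3
```

I'll lift and add a third stroke as insurance, pressed slightly more evenly.

```bash
python3 -m inch '0 0 0 .02 0 0 0; 0 0 0 .06 0 0 0; 0 0 0 .07 0 0 0; 0 0 0 .07 0 0 0; 0 -.06 .006 .07 0 0 0; 0 -.12 .011 .07 0 0 0; 0 -.175 .016 .07 0 0 0; 0 -.175 .016 .07 0 0 0; 0 -.175 .016 .03 0 0 0; 0 -.175 .016 .01 0 0 0; 0 -.175 .016 .001 0 0 0; 0 -.175 .016 -.004 0 0 0;  0 -.175 .016 -.004 0 0 0; 0 -.175 .016 -.004 0 0 0'; python3 -m inch '0 .015 -.001 -.001 0 0 0; 0 .03 -.003 -.001 0 0 0; 0 .045 -.004 -.001 0 0 0; 0 .06 -.006 -.001 0 0 0; 0 .075 -.007 -.001 0 0 0; 0 .09 -.008 0 0 0 0; 0 .105 -.01 .001 0 0 0; 0 .12 -.011 .002 0 0 0; 0 .135 -.013 .002 0 0 0; 0 .15 -.014 .002 0 0 0; 0 .165 -.015 .002 0 0 0; 0 .175 -.016 .002 0 0 0; 0 .175 -.016 .002 0 0 0';python3 -m inch '0 0 0 .02 0 0 0; 0 0 0 .06 0 0 0; 0 0 0 .1 0 0 0; 0 0 0 .12 0 0 0; 0 0 0 .12 0 0 0'
```

```text
clock: 15.6
position: [0.4965, 0.0658, 0.1168]
tcp_rot: [0.05, 0.999, -0.0, 0.0]
ft_force: [-2.4, 0.1, 1.5]
width: 0.0233
grasp_force: 99.0
clock: 17.23
position: [0.5839, 0.0578, 0.1177]
tcp_rot: [0.05, 0.999, 0.0, -0.0]
ft_force: [-6.1, 1.0, 7.4]
width: 0.0234
grasp_force: 99.8
clock: 17.85
position: [0.5844, 0.0577, 0.1778]
tcp_rot: [0.05, 0.999, -0.0, 0.001]
ft_force: [0.9, -0.1, -1.5]
width: 0.0235
grasp_force: 98.7
```

```bash
python3 -m inch '0 -.03 .1 0 0 0 0; 0 -.06 .2 0 0 0 0; 0 -.1 .3 0 0 0 -.03; 0 -.151 .4 0 0 0 -.055; 0 -.151 .459 0 0 0 -.055; 0 -.151 .459 -.1 0 0 -.055; 0 -.151 .459 -.2 0 0 -.055; 0 -.151 .459 -.28 0 0 -.055; 0 -.151 .459 -.31 0 0 -.055; 0 -.151 .459 -.325 0 0 -.055; 0 -.151 .459 -.332 0 0 -.055; 0 -.151 .459 -.332 0 0 -.055'
python3 - <<'E'
from h import *
for i in range(3):
    s=env.get_image("scene");x=env.sense();print(x['position'],x['ft_force'],x['moment'])
E
```

```text
clock: 19.35
position: [0.5091, 0.2876, 0.0124]
tcp_rot: [0.093, 0.996, 0.0, 0.001]
ft_force: [0.1, 0.1, -2.1]
width: 0.0233
grasp_force: 98.7
[0.50907577 0.28761558 0.01251382] [ 0.15254213 -0.1409286  -1.66489667] [0.0155297  0.18827852 0.0004243 ]
[0.50901277 0.28759939 0.01249319] [-0.09266109  0.62880304 -2.64468365] [0.0235829  0.09772465 0.02824161]
[0.50891778 0.28756921 0.01236281] [-0.2266894   0.14901655 -1.6883472 ] [ 0.05433746  0.12293024 -0.02706321]
```

Lower about 4 mm, then release and rise.

```bash
python3 -m inch '0 0 0 -.005 0 0 0; 0 0 0 -.009 0 0 0; 0 0 0 -.009 0 0 0; .5 0 0 -.009 0 0 0; .8 0 0 -.009 0 0 0; .8 0 0 -.009 0 0 0; .8 0 0 -.009 0 0 0; .8 0 0 .03 0 0 0; .8 0 0 .1 0 0 0; .8 0 0 .2 0 0 0; .8 -.1 .1 .3 0 0 0; .8 -.2 .2 .4 0 0 0; .8 -.3 .2 .4 0 0 0; .8 -.3 .2 .4 0 0 0; .8 -.3 .2 .4 0 0 0'
python3 - <<'E'
from h import *
t=env.get_image("top");s=env.get_image("scene")
for r in env.regions_of("top","file")[:2]: print(r['score'],axis("top",r['region'],.008))
cv2.imwrite("pics/f.png",np.hstack([cv2.resize(t[80:240,100:400],(400,213)),cv2.resize(s[100:340,50:450],(400,240))[:213]]))
print(env.sense()['position'],env.sense()['grasp_force'])
E
```

```text
clock: 21.38
position: [0.3573, 0.3879, 0.2119]
tcp_rot: [0.091, 0.996, 0.0, 0.001]
ft_force: [1.2, -0.7, -0.1]
width: 0.0681
grasp_force: 0.0
0.67 {'n': 401, 'c': array([0.553 , 0.2788]), 'ang': -11.31, 'e0': array([0.4313, 0.3032]), 'e1': array([0.6777, 0.2539]), 'L': np.float64(0.2513), 'W': np.float64(0.0257)}
[0.35919543 0.3867023  0.21050199] 0.0
```

View pics/f.png

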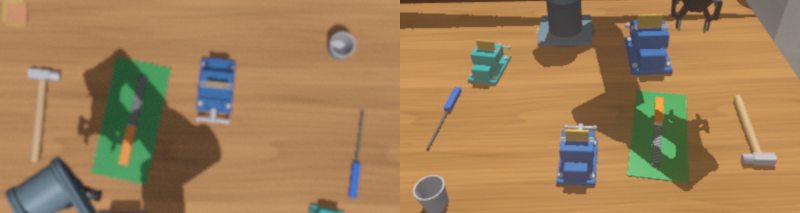

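The file lies centred and lengthwise on the mat, released, and the bystanders haven't moved.

```bash
python3 -c "
from station import env
print(env.hand_in())"
```

```text
the job is handed in; nothing more can be done
None
```

I filed the brass edge with three lightly pressed strokes (the task asked for at least two), lifting straight up after each. The file now lies released, lengthwise in the middle of the green mat, the bystanders look unmoved, and the job is handed in; no verdict came back.

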